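# Release the tab-lock knob and open the tester's battery bay

## Task

Open the battery bay of the blue bench tester: pinch both orange tabs on its knob together and turn it clockwise out of the lock, on until the tabs spring fully out and hold it in the release notch of its ring, then slide the bay's shutter fully open, away from the knob. Pinch, turn and push gently, no more than about 25 N, and leave the other things on the table where they are.

Things in the scene. Friction and masses are not known exactly. Their poses are not given: they have to be found in the camera images.
- tester: Bench battery tester, blue box fixed to the table, 120 (own x) x 230 (own y) x 55 mm high; origin under the middle of its base, z up. On its flat top: the tab-lock knob, axis at own (0, +70) mm, and in the middle the battery bay under an aluminium shutter, whose guides and end stop stand up to 7 mm above the top.
- knob (a joint): Turn of the black knob in rad: 0 = locked as found, grows CLOCKWISE seen from above. It cannot turn more than about 0.05 rad from 0 until BOTH tabs are pressed in at least 4.5 mm. From 0.2 rad on the tabs may be let up: the ring holds them nearly 4 mm in and they slide along it. Free, it turns with about 0.03 Nm and stays where it is left.
- knob_grip (a point): Point on the knob's vertical axis, 26 mm above the tester's top, at mid height of the tabs. Its x axis points to tab_a (away from tab_b) and turns with the knob; z up. Pinch along this x axis. The core between the tabs is a block 25 mm along x, 44 mm along y, its top 40 mm above the tester's top, with a white line.
- tab_a (a joint): How far the orange release tab on the knob's own +x side is pressed in, m: 0 = fully out, 0.0045 = clear of a notch, 0.007 = bottomed. Its spring pushes back with about 4 N when out, 7 N at 4.5 mm, 9 N bottomed. The knob's axis is rigid: pinched off centre, one tab goes in deeper than the other and pushes the hand sideways; centred, the sideways force vanishes.
- tab_b (a joint): The same for the tab on the knob's own -x side.
- tab_a_pad (a point): Middle of tab_a's flat ribbed outer face; moves with the tab, 27 mm from the knob's axis when out (54 mm over both tabs; 40 mm with both bottomed). The tab is 18 mm wide, 8 mm thick, and reaches from 13 to 39 mm above the tester's top.
- tab_b_pad (a point): Middle of tab_b's outer face, on the opposite side; same shape.
- shutter (a joint): Opening of the aluminium shutter over the battery bay in m: 0 shut, 0.045 fully open at its stop. It slides along the tester's own -y (away from the knob) with about 2.5 N, stays where it is left, and is held shut by the knob until that is turned past about 0.7 rad.
- shutter_fin (a point): Middle of the shutter's black upright fin, 20 mm above the tester's top; the fin is 36 mm along the tester's x, 10 mm thick along its y, and reaches from 4 to 30 mm above the tester's top.
- multimeter: yellow digital multimeter with black dial, 166 x 85 x 58 mm; origin at the centre of its underside; stands loose, to be left alone.
- pocket_radio: opened pocket radio, red case, 72 x 118 x 32 mm; origin at the centre of its underside; stands loose, to be left alone.
- solder_spool: spool of solder wire standing upright, 52 dia x 34 mm; origin at the centre of its underside; stands loose, to be left alone.
- flux_tin: small round tin with red lid, 44 dia x 20 mm; origin at the centre of its underside; stands loose, to be left alone.
- tape_roll: roll of black tape lying flat, 68 dia x 19 mm; origin at the centre of its underside; stands loose, to be left alone.
- screwdriver_amber: screwdriver with yellow handle, 184 long mm, lying; origin at the centre of its underside; stands loose, to be left alone.
- long_nose_pliers: long nose pliers with green and yellow grips, 206 x 58 x 15 mm, lying; origin at the centre of its underside; stands loose, to be left alone.
- knob_ring: Centre of the low metal ring round the knob, on the tester's top and on the knob's axis; outer radius 39 mm, 9 mm high: keep fingertips 10 mm or more above the tester's top here. Its release notch lies somewhere from 0.75 to 1.4 rad of the knob's turn, set differently each time and not measured: there tabs that are let up spring out and hold the knob. Red end stops 0.3 rad past it.

How it is judged:
By the outcome, as a careful person would: the job done as asked, in the order asked, and still so for the second after the job is handed in, with the robot touching nothing.
It also fails if it takes over 67 s, if anything falls off the work surface, if the arm or the gripper's body presses on something with over 40 N, if the wrist force passes 120 N, or if a joint passes its speed limit or range.

## Robot

A 6-joint arm with a two-finger parallel gripper is mounted at the origin on a cart in front of the work surface, level with it; the furniture and walls round the work are solid. World frame = base frame: x ahead of the robot, y to its left, z up, the work surface at z = 0. Lengths are in m, angles in degrees, forces in N, time in s.
With the tool pointing down it reaches from about 0.4 to 0.825 m from the base axis. Payload 7 kg.
Tool frame: the origin (TCP) lies midway between the tips of the shut fingers; the grasp point (between the pads) lies 19 mm behind it; z points along the fingers, y is the line along which they close (so a half turn about z gives the same grasp; the last joint's range is limited). The gripper opens to 88 mm and grips with 3 to 60 N. Pads are 19 mm wide; open, the fingers measure 130 mm over their backs; the gripper's body (78 mm by 193 mm) begins 47 mm behind the grasp point.
Start: joints at [92.825, 20.546, 0.682, 0, -70.136, -16.507], TCP at [0.16, 0.656, 0.227] pointing down, gripper open.
Joint ranges: [-176.03, 176.03], [-82.01, 121.73], [-58.28, 71.71], [-173.87, 95.51], [-174.79, -0.11], [-173.66, 173.66]. Speed limits (degrees/s): [136.94, 136.94, 172.46, 180, 180, 180].

## Interface

Orientations are given as a 3x3 rotation matrix whose columns are the frame's x, y, z axes.
In Python, from rig import robot gives the robot as it stands. Calls block until the motion is done:
- robot.goto(position, orientation): joint-space move of the TCP to a pose.
- robot.servo_line(position, ori=None, speed=0.15): straight line of the TCP; ori=None keeps the orientation; speed is the mean speed in m/s.
- robot.movej(angles): joint-space move.
- robot.move_gripper(opening): opening from 0.0 (shut) to 1.0 (fully open); the grip force is fixed at half the most; returns when the fingers have stopped.
- robot.dwell(seconds).
- robot.ik(position, orientation): joint angles nearest the present ones, or None.
- robot.grab_frame(name): name is "side" or "top"; returns (picture, depth): 420x560x3 uint8, red, green, blue; 420x560 float32, m along the optical axis (not along the pixel's ray), 0 where there is no reading.
- robot.camera_info(name): a dict with "vfov" (degrees; the focal length in pixels is half the picture's height over the tangent of half this angle, whatever the lens; pixels are square), "cx", "cy" (the principal point, pixels), "view" (4x4, takes a point from world to camera coordinates). Camera axes: x right, y down, z forward; pixel columns grow to the right and rows downward; lengths in m; the calibration is good to about 2 mm. A picture is of the moment at which its call begins. camera_info takes no time and is no camera call.
A pose or a line that the arm cannot do raises robot.Unreachable and nothing moves.
- robot.job_done(): hands the job in; it is judged then, once.
Readings, each from a call of its own:
- robot.read_t(): time.
- robot.read_qpos(): joint angles.
- robot.read_qvel(): joint speeds.
- robot.read_effort(): joint torques, N m.
- robot.read_position(): TCP position.
- robot.read_tcp_rot(): TCP orientation.
- robot.read_force(): force on the tool from outside, world axes, zero at the start.
- robot.read_ft_torque(): the same for the moment, N m.
- robot.read_grip_width(): opening from 0.0 (shut) to 1.0 (fully open).
- robot.read_finger_force(): force on a finger pad.
Only numpy, scipy, OpenCV 4.12 (cv2) and the standard library are available. Lean on these libraries where they do the work, as an engineer would, in place of code of your own. Each camera call takes 0.05 s, during which the arm holds its last target. There are 200 camera calls.

## Working session

There is one attempt and no reset: what is moved stays moved. The work goes in short steps, each a Python script; the robot and the scene stay as the last script left them, time stands still between calls to the robot, and variables do not carry over. Pictures are saved under pics/ and viewed, at most 10 in all, crops included, and the job is handed in when it is done.

```bash
mkdir -p pics; ls
python3 - <<'E'
from rig import robot
import cv2,numpy as np
for n in("top","side"):
    p,d=robot.grab_frame(n); cv2.imwrite(f"pics/{n}0.png",p[:,:,::-1]); np.save(f"pics/{n}0.npy",d)
    print(n,robot.camera_info(n))
E
```

```text
pics
top {'vfov': 42.08186033753356, 'cx': 275.10956954834745, 'cy': 220.73065770674106, 'view': array([[ 0.01999244, -0.99979811, -0.00200954,  0.34438175],
       [-0.99409463, -0.01966388, -0.10672022,  0.54453134],
       [ 0.10665916,  0.00413127, -0.99428706,  1.36111532],
       [ 0.        ,  0.        ,  0.        ,  1.        ]])}
side {'vfov': 55.72691898061774, 'cx': 275.3600135763606, 'cy': 215.88966689315694, 'view': array([[-0.99805722, -0.06009553,  0.0164415 ,  0.58158355],
       [-0.05189554,  0.65582558, -0.75312659, -0.12639266],
       [ 0.03447678, -0.75251666, -0.65767015,  1.14861068],
       [ 0.        ,  0.        ,  0.        ,  1.        ]])}
```

View pics/top0.png

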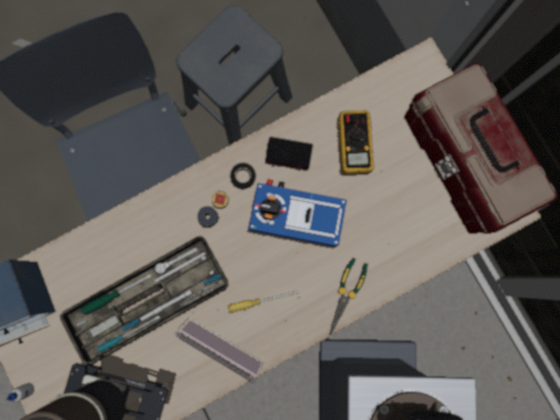

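View pics/side0.png

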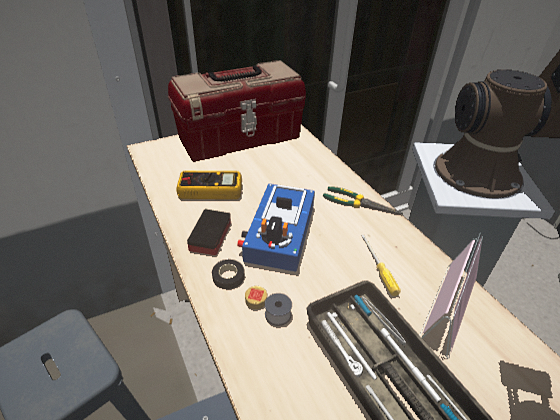

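```bash
cat > h.py <<'E'
from rig import robot
import cv2,numpy as np
def K(n):
    c=robot.camera_info(n); return 210/np.tan(np.radians(c["vfov"]/2)),c["cx"],c["cy"],np.array(c["view"])
def world(n,d):
    f,cx,cy,V=K(n); v,u=np.mgrid[:420,:560]
    P=np.stack([(u-cx)*d/f,(v-cy)*d/f,d],-1)
    return (P-V[:3,3])@V[:3,:3]
def ray(n,uv,z):
    f,cx,cy,V=K(n); uv=np.atleast_2d(uv).astype(float)
    r=np.c_[(uv[:,0]-cx)/f,(uv[:,1]-cy)/f,np.ones(len(uv))]@V[:3,:3]; o=-V[:3,:3].T@V[:3,3]
    return o+r*((z-o[2])/r[:,2])[:,None]
def big(n,p,box,name,s=6):
    x0,y0,x1,y1=box; cv2.imwrite("pics/"+name,cv2.resize(p[y0:y1,x0:x1,::-1],None,fx=s,fy=s,interpolation=cv2.INTER_CUBIC))
def hsv(p): return cv2.cvtColor(p,cv2.COLOR_RGB2HSV)
E
python3 - <<'E'
from h import *
for n,box in(("top",(235,165,365,260)),("side",(225,170,325,280))):
    p=cv2.imread(f"pics/{n}0.png")[:,:,::-1].copy(); d=np.load(f"pics/{n}0.npy"); W=world(n,d)
    big(n,p,box,n+"0c.png",5 if n=="side" else 6)
    h=hsv(p); m=((h[...,0]>100)&(h[...,0]<125)&(h[...,1]>140)).astype(np.uint8)
    roi=np.zeros_like(m); roi[box[1]:box[3],box[0]:box[2]]=1; m&=roi
    k=(m>0)&(W[...,2]>.045)&(W[...,2]<.066)
    print(n,k.sum(),np.median(W[k],0))
    v,u=np.nonzero(k); X=ray(n,np.c_[u,v],.055)[:,:2].astype(np.float32)*1000
    X2=W[k][:,:2].astype(np.float32)*1000
    print(cv2.minAreaRect(X),cv2.minAreaRect(X2))
    o=(((h[...,0]<=16))&(h[...,1]>150)&(h[...,2]>100)&(roi>0))
    nn,l,st,c=cv2.connectedComponentsWithStats(o.astype(np.uint8))
    for i in range(1,nn):
        if st[i,4]>2: print(c[i],st[i,4],ray(n,c[i],.081)[0],np.median(W[l==i],0))
E
```

```text
top 1871 [0.53970368 0.28728575 0.05500874]
((552.73095703125, 300.70098876953125), (222.94517517089844, 117.8603286743164), 80.31866455078125) ((553.2536010742188, 300.6458740234375), (222.74899291992188, 118.02326202392578), 80.34683990478516)
[269.61538462 181.61538462] 13 [0.62899019 0.37044766 0.081     ] [0.63612363 0.37015186 0.03819315]
[271.27272727 198.54545455] 11 [0.58681265 0.36547555 0.081     ] [0.58538906 0.36596523 0.08915462]
[267.96428571 215.64285714] 28 [0.54426235 0.37271672 0.081     ] [0.54210687 0.37238155 0.09453213]
side 1595 [0.54255822 0.32824391 0.05580274]
((552.8580932617188, 300.23382568359375), (225.29559326171875, 117.48780822753906), 80.17764282226562) ((553.4474487304688, 301.2721862792969), (224.63919067382812, 118.21733093261719), 80.15724182128906)
[263.47368421 225.44736842] 38 [0.58743917 0.36312776 0.081     ] [0.5871575  0.37036015 0.08648508]
[284.62162162 229.37837838] 37 [0.54217291 0.37183597 0.081     ] [0.54175461 0.37772778 0.08777976]
[239.76 242.8 ] 25 [0.63087801 0.41852069 0.081     ] [0.63823487 0.37472322 0.0366797 ]
[269.92307692 243.46153846] 13 [0.57001745 0.41574102 0.081     ] [0.57105782 0.39866084 0.06503078]
```

View pics/top0c.png

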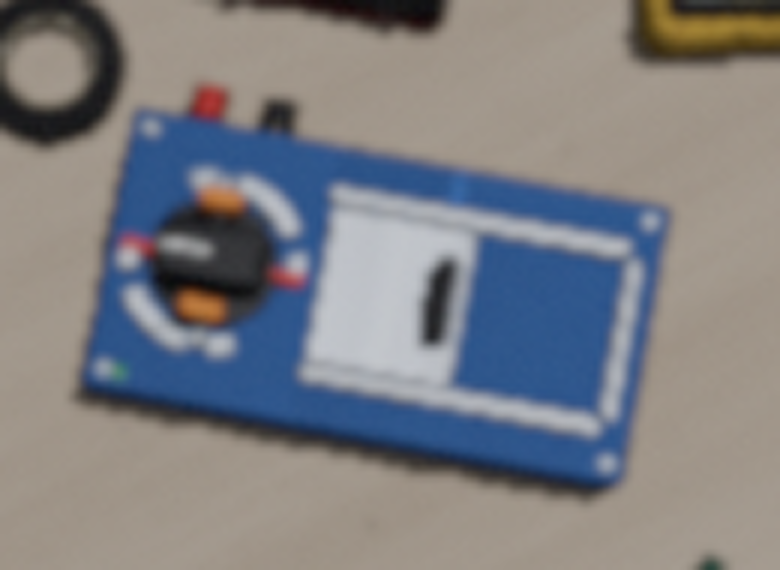

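View pics/side0c.png

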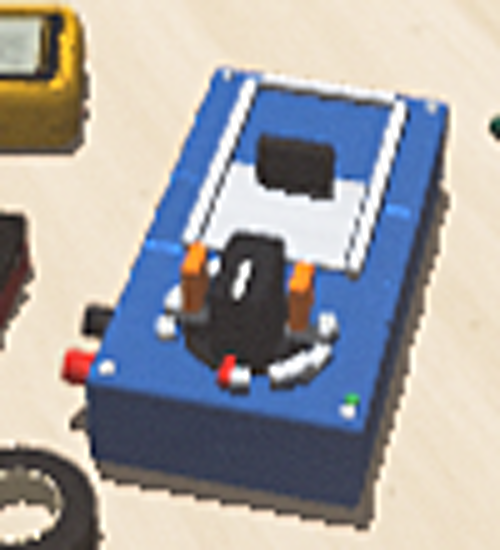

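```bash
cat >> h.py <<'E'
KN=np.array([.5649,.3695]); A0=-9.8; C=np.array([.5530,.3005])
def R(a):
    y=np.array([np.cos(np.radians(a)),np.sin(np.radians(a)),0]); z=np.array([0,0,-1.]); return np.c_[np.cross(y,z),y,z]
def ax(a): return R(a)[:,1]
def st(t=""): print(t,"t%.1f"%robot.read_t(),"F",np.round(robot.read_force(),1),"Tz %.2f"%robot.read_ft_torque()[2],"w %.1f"%(88*robot.read_grip_width()),"ff",np.round(robot.read_finger_force(),1),"q6 %.1f"%robot.read_qpos()[5])
E
python3 - <<'E'
from h import *
for a in(A0,A0+180):
    for da in(0,-80):
        q=robot.ik([*KN,.068],R(a+da)); print(a,da,None if q is None else np.round(q,1))
# fin
n="top";p=cv2.imread("pics/top0.png")[:,:,::-1].copy();W=world(n,np.load("pics/top0.npy"))
h=hsv(p); m=(h[...,2]<70); roi=np.zeros_like(m); roi[200:230,295:320]=1; k=m&roi
e=ax(A0+90)[:2]; X=ray(n,np.argwhere(k)[:,::-1],.085)[:,:2]-C; D=W[k]
print(k.sum(),"fin own y via ray",np.percentile(X@e,[0,50,100]),"depth z",np.median(D[:,2]),"own y",np.percentile((D[:,:2]-C)@e,[5,50,95]))
print(robot.read_t())
E
```

```text
-9.8 0 [ 49.7  27.9 -10.    0.  -52.1 120.5]
-9.8 -80 [ 49.7  27.9 -10.    0.  -52.1  40.5]
170.2 0 [ 49.7  27.9 -10.    0.  -52.1 -59.5]
170.2 -80 [  49.7   27.9  -10.     0.   -52.1 -139.5]
31 fin own y via ray [-0.02773902 -0.02488521 -0.02157703] depth z 0.08367309388602685 own y [-0.02737393 -0.02484696 -0.02263981]
0.1
```

Run:
```python
from h import *
a=170.2; u=ax(a)
robot.goto([*KN,.17],R(a)); st("above")
robot.servo_line([*KN,.068],speed=.08); st("down"); robot.dwell(.2)
F0=np.array(robot.read_force()); c=KN.copy()
for w in(54,51,50,50,50):
    robot.move_gripper(w/88); robot.dwell(.15)
    f=(np.array(robot.read_force())-F0)@u; st(f"w{w} lat {f:.2f}")
    if w<54 and abs(f)>.4:
        s=np.clip(f/1.4,-1.5,1.5)*1e-3; c=c+s*u[:2]; robot.servo_line([*c,.068],speed=.02); robot.dwell(.15)
        st("moved %.2f mm"%(s*1e3))
    elif w==50: break
print(c,F0); np.save("c.npy",c); np.save("F0.npy",F0)
```

```text
above t1.9 F [-0.4  1.  -1.1] Tz -0.01 w 88.1 ff 0.0 q6 -59.5
down t3.3 F [-0.8 -0.5 -0. ] Tz -0.05 w 88.1 ff 0.0 q6 -59.5
w54 lat -4.86 t4.5 F [ 4.5 -1.1 -1.2] Tz -0.02 w 53.9 ff 2.2 q6 -59.5
w51 lat -1.87 t4.9 F [ 1.5 -1.1  1.7] Tz -0.02 w 50.8 ff 5.2 q6 -59.5
moved -1.33 mm t5.3 F [0.3 0.6 3.6] Tz 0.01 w 51.1 ff 5.2 q6 -59.4
w50 lat 0.28 t5.7 F [-0.5  0.   3.1] Tz 0.00 w 50.0 ff 5.5 q6 -59.4
[0.56621408 0.36927302] [-0.19070059  0.25469136  0.60200646]
```

```bash
cat >> h.py <<'E'
def turn(d):
    q=np.array(robot.read_qpos()); q=TQ.copy() if TQ is not None else q
    q[5]+=d; robot.movej(q); return q
TQ=None
E
python3 - <<'E'
import h; from h import *
c=np.load("c.npy"); F0=np.load("F0.npy"); u=ax(170.2)
robot.move_gripper(42.6/88); robot.dwell(.2)
f=np.mean([(np.array(robot.read_force())-F0)@u for _ in range(5)]); st("pinched lat %.2f"%f)
if abs(f)>.7:
    c=c+np.clip(f/1.4,-1,1)*1e-3*u[:2]; robot.servo_line([*c,.068],speed=.02); robot.dwell(.2); st("recentred"); np.save("c.npy",c)
q=np.array(robot.ik([*c,.068],R(170.2)))
for d in(-3,-6,-10,-15,-20):
    q2=q.copy(); q2[5]+=d; robot.movej(q2); robot.dwell(.1); st(d)
    if abs(robot.read_ft_torque()[2])>.35: print("blocked"); break
E
```

```text
pinched lat -0.30 t6.3 F [-0.2 -1.4  4.6] Tz -0.02 w 42.7 ff 7.9 q6 -59.4
-3 t6.7 F [-0.8 -0.5  4.3] Tz -0.04 w 42.6 ff 7.9 q6 -62.3
-6 t7.0 F [-0.7 -1.   5.4] Tz 0.03 w 43.1 ff 7.9 q6 -65.3
-10 t7.4 F [-1.2 -1.1  4.3] Tz 0.02 w 42.7 ff 7.9 q6 -69.3
-15 t7.7 F [-0.5 -0.7  5.4] Tz -0.08 w 42.5 ff 7.9 q6 -74.2
-20 t8.1 F [-1.2 -1.8  5.6] Tz -0.05 w 42.8 ff 7.9 q6 -79.2
```

Run:
```python
from h import *
q=np.array(robot.ik([*np.load("c.npy"),.068],R(170.2)))
for w in(45.5,46.5): robot.move_gripper(w/88); robot.dwell(.15); st(w)
d=-20
for d in[-28,-36]+list(range(-40,-92,-3)):
    q2=q.copy(); q2[5]+=d; robot.movej(q2) if False else robot.movej(q2); robot.dwell(.1); st(d)
    ff=robot.read_finger_force()
    if d<-36 and np.max(ff)>4: print("notch?"); break
    if abs(robot.read_ft_torque()[2])>.35: print("blocked"); break
```

```text
45.5 t8.6 F [ 2.4 -2.6  3.4] Tz 0.01 w 45.7 ff 4.5 q6 -79.4
46.5 t8.9 F [ 2.2 -1.5  0.4] Tz -0.01 w 46.5 ff 1.6 q6 -79.4
-28 t9.3 F [ 5.4 -2.2  1.1] Tz 0.11 w 46.9 ff 2.6 q6 -87.4
-36 t9.6 F [ 5.9 -3.9  1. ] Tz 0.10 w 46.6 ff 3.2 q6 -95.4
-40 t10.0 F [ 5.7 -3.9  0.6] Tz 0.06 w 46.7 ff 3.4 q6 -99.4
-43 t10.3 F [ 5.3 -5.4  2.7] Tz 0.13 w 46.7 ff 3.4 q6 -102.4
-46 t10.7 F [ 6.4 -4.5  1.3] Tz 0.12 w 46.9 ff 3.6 q6 -105.4
-49 t11.0 F [ 7.4 -4.4  2.5] Tz 0.15 w 47.2 ff 3.6 q6 -108.4
-52 t11.4 F [ 4.  -5.5  3.2] Tz 0.06 w 46.8 ff 3.3 q6 -111.4
-55 t11.7 F [ 4.3 -5.2  2.6] Tz 0.15 w 46.5 ff 3.6 q6 -114.4
-58 t12.1 F [ 5.1 -6.3  3.4] Tz 0.10 w 46.3 ff 3.6 q6 -117.4
-61 t12.4 F [ 4.6 -5.6  2. ] Tz 0.14 w 46.3 ff 3.6 q6 -120.4
-64 t12.8 F [ 2.7 -6.3  2.7] Tz 0.12 w 46.2 ff 3.6 q6 -123.4
-67 t13.1 F [ 2.1 -2.7  2.5] Tz -0.02 w 46.3 ff 6.6 q6 -126.3
notch?
```

Run:
```python
from h import *
for w in(48,50,52): robot.move_gripper(w/88); robot.dwell(.2); st(w)
```

```text
48 t13.6 F [ 0.9 -3.3  3.3] Tz 0.00 w 48.0 ff 6.2 q6 -126.4
50 t14.1 F [ 0.6 -4.4  3.5] Tz 0.02 w 50.4 ff 4.8 q6 -126.4
52 t14.6 F [ 1.4 -6.   4. ] Tz 0.01 w 52.1 ff 3.0 q6 -126.4
```

Run:
```python
from h import *
robot.move_gripper(60/88); st()
robot.move_gripper(1.); st()
c=np.load("c.npy"); robot.servo_line([*c,.16],speed=.12)
# back off toward shutter side/base to clear the view
robot.goto([.44,.13,.2],R(170.2)); st()
out=[]
for n,b,s in(("top",(240,180,330,250),6),("side",(235,180,315,275),6)):
    p,d=robot.grab_frame(n); np.save(f"pics/{n}1.npy",d); cv2.imwrite(f"pics/{n}1.png",p[:,:,::-1])
    x0,y0,x1,y1=b; out.append(cv2.resize(cv2.resize(p[y0:y1,x0:x1,::-1],None,fx=s,fy=s,interpolation=cv2.INTER_CUBIC),(400,int(400*(y1-y0)/(x1-x0)))))
H=max(o.shape[0] for o in out)
cv2.imwrite("pics/c1.png",np.hstack([cv2.copyMakeBorder(o,0,H-o.shape[0],0,0,0) for o in out]))
```

```text
t15.0 F [ 0.3 -1.3  1. ] Tz -0.02 w 59.9 ff 0.4 q6 -126.4
 t15.7 F [ 0.9 -0.6 -0.1] Tz -0.04 w 88.2 ff 0.0 q6 -126.4
 t17.8 F [-0.6 -0.4 -0.4] Tz 0.01 w 88.1 ff 0.0 q6 -51.0
```

View pics/c1.png

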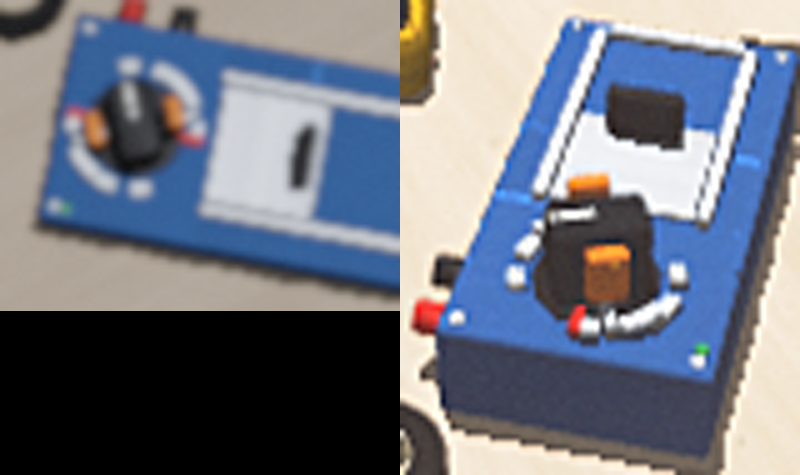

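Run:
```python
from h import *
for i in(0,1):
  for n,box in(("top",(245,190,292,228)),("side",(240,205,300,250))):
    p=cv2.imread(f"pics/{n}{i}.png")[:,:,::-1].copy(); h=hsv(p)
    o=((h[...,0]>5)&(h[...,0]<=18)&(h[...,1]>140)&(h[...,2]>90)); r=np.zeros_like(o); r[box[1]:box[3],box[0]:box[2]]=1
    nn,l,s,c=cv2.connectedComponentsWithStats((o&r).astype(np.uint8))
    P=[]
    for k in sorted(range(1,nn),key=lambda k:-s[k,4])[:2]:
        uv=c[k]
        if n=="side": uv=[c[k][0], s[k,1]+.5]   # top edge
        x=ray(n,uv,.094)[0][:2]; P.append(x); print(i,n,s[k],np.round(x,4),"from axis %.1f"%(1e3*np.linalg.norm(x-np.load("c.npy"))))
    v=P[1]-P[0]; print("span %.1f ang %.1f"%(1e3*np.linalg.norm(v),np.degrees(np.arctan2(v[1],v[0]))), "mid",(P[0]+P[1])/2)
```

```text
0 top [265 213   7   6  33] [0.5429 0.3722] from axis 23.5
0 top [269 197   6   4  17] [0.5848 0.3644] from axis 19.2
span 42.6 ang -10.5 mid [0.56385735 0.36829409]
0 side [262 219   4  13  47] [0.5878 0.3588] from axis 24.0
0 side [283 223   5  13  45] [0.5429 0.3678] from axis 23.4
span 45.8 ang 168.6 mid [0.56533192 0.36330845]
1 top [277 202   3   8  20] [0.5688 0.3485] from axis 21.0
1 top [260 206   4   7  17] [0.559  0.3899] from axis 21.9
span 42.6 ang 103.4 mid [0.56390634 0.36920491]
1 side [272 229   9  11  93] [0.5598 0.3875] from axis 19.3
1 side [269 215   8   5  27] [0.5701 0.3445] from axis 25.1
span 44.2 ang -76.4 mid [0.56495828 0.3660165 ]
```

Run:
```python
from h import *
a=170.2; e=ax(A0+90)[:2]
P=lambda y,z=.07:[*(C+y*e),z]
robot.move_gripper(0.)
robot.goto(P(.005,.17),R(a)); robot.servo_line(P(.005),speed=.08); robot.dwell(.2); st("down")
F0=np.array(robot.read_force()); y=.005; hit=0
while y>-.062:
    y-=.002 if y<-.05 else .004
    robot.servo_line(P(y),speed=.03); robot.dwell(.05)
    f=(np.array(robot.read_force())-F0)[:2]@e; print("%.3f %.1f"%(y,f),end="; ")
    if f>8:
        break
st()
```

```text
down t21.8 F [-0.9  0.2  0.5] Tz -0.03 w 0.3 ff 0.0 q6 -56.3
0.001 -0.2; -0.003 0.7; -0.007 -0.5; -0.011 -0.9; -0.015 0.2; -0.019 0.8; -0.023 0.0; -0.027 0.0; -0.031 -0.4; -0.035 0.6; -0.039 0.9; -0.043 0.2; -0.047 0.1; -0.051 -0.4; -0.053 0.3; -0.055 2.5; -0.057 2.5; -0.059 6.8; -0.061 13.8;  t28.0 F [-1.6 14.3 -5.1] Tz 0.03 w 0.5 ff 6.4 q6 -52.5
```

Run:
```python
from h import *
e=ax(A0+90)[:2]
P=lambda y,z=.07:[*(C+y*e),z]
robot.servo_line(P(-.045),speed=.05); robot.servo_line(P(-.045,.17),speed=.12); robot.goto([.42,.08,.2],R(170.2)); st()
out=[]
for n,b in(("top",(245,180,355,260)),("side",(235,170,325,275))):
    p,d=robot.grab_frame(n); np.save(f"pics/{n}2.npy",d); cv2.imwrite(f"pics/{n}2.png",p[:,:,::-1])
    x0,y0,x1,y1=b; out.append(cv2.resize(p[y0:y1,x0:x1,::-1],(400,int(400*(y1-y0)/(x1-x0))),interpolation=cv2.INTER_CUBIC))
H=max(o.shape[0] for o in out)
cv2.imwrite("pics/c2.png",np.hstack([cv2.copyMakeBorder(o,0,H-o.shape[0],0,0,0) for o in out]))
```

```text
t30.3 F [-1.1 -0.3  0.6] Tz 0.04 w 0.5 ff 0.0 q6 -47.2
```

View pics/c2.png

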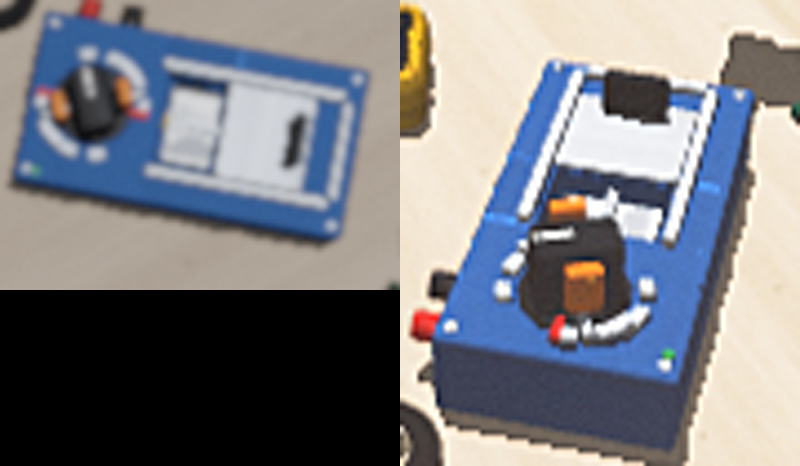

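Run:
```python
from h import *
n="top"; e=ax(A0+90)[:2]
for i,x in((0,(295,320)),(2,(318,333))):
    p=cv2.imread(f"pics/top{i}.png")[:,:,::-1].copy();D=np.load(f"pics/top{i}.npy");W=world(n,D)
    k=np.zeros((420,560),bool); k[200:240,x[0]:x[1]]=1; k&=hsv(p)[...,2]<70
    X=ray(n,np.argwhere(k)[:,::-1],.085)[:,:2]-C
    print(i,k.sum(),np.percentile(X@e,[5,50,95]),np.median((W[k][:,:2]-C)@e), np.median(W[k][:,2]))
```

```text
0 36 [-0.02732258 -0.02436318 -0.01028314] -0.024494526845675137 0.08323100011750752
2 24 [-0.07200533 -0.06998261 -0.06771173] -0.06991747064795886 0.084635841323727
```

```bash
python3 -c "
from rig import robot
print(robot.job_done())"
```

```text
the job is handed in; nothing more can be done
None
```

The battery bay is open and the job is handed in: the knob sits in its release notch (about 1.15 rad) with both tabs sprung out, and the shutter is open its full 45 mm by camera, with readings peaking near 8 N (pinch) and 14 N (push) and the arm standing clear.

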